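# Offer a scraper blank up to the grinder's tilted rest

## Robot

A 6-joint arm with a two-finger parallel gripper is mounted at the origin on the work surface. World frame = base frame: x ahead of the robot, y to its left, z up, the work surface at z = 0. Lengths are in mm, angles in rad, forces in N, time in s.
With the tool pointing down it reaches from about 250 to 800 mm from the base axis. Payload 8.5 kg.
Tool frame: the origin (TCP) lies at the very end of the fingers, on their centre line; the grasp point (between the pads) lies 19 mm behind it; z points along the fingers, y is the line along which they close (so a half turn about z gives the same grasp; the last joint's range is limited). The gripper opens to 85 mm and grips with 20 to 120 N. Pads are 22 mm wide; open, the fingers measure 114 mm over their backs; the gripper's body (76 mm by 85 mm) begins 54 mm behind the grasp point. The pads swing forward as they close: fully open they stand 13 mm farther back than shut.
Start: joints at [1.172, 0.238, -0.013, 1.319, 0, 1.571], TCP at [203.845, 483.762, 231.276] pointing down, gripper open.
Joint ranges: [-2.66, 2.66], [-1.03, 1.9], [-1.14, 1.46], [-1.82, 2.27], [-1.45, 1.34], [-3.14, 3.14]. Speed limits (rad/s): [2.22, 2.22, 2.79, 3.14, 3.14, 3.14].

## Interface

Orientations are given as a 3x3 rotation matrix whose columns are the frame's x, y, z axes.
In Python, from cell import arm, cams gives the robot as it stands. The module is installed in compiled form; this text tells all that it offers.
- The arm moves only by the tool jog_arm, never from a script. Its argument "rows" is a list of rows, each a list of 4 numbers: the shift along the tool's x, y, z scaled (see below), then the turn about the tool's z scaled (see below). In form: [[tx, ty, tz, twist], ...]. A call has 1 to 10 rows; each row is the pose to reach, as a shift and turn from the pose commanded when the call began, along the tool's axes at that moment; what a row does not reach only later rows make up. The controller multiplies each number of a shift by 0.2 m and each number of a turn by pi/4 rad. A row lasts 1/10 s, in which the tool goes at most 50 mm and 8.59 degrees, less where a joint would pass 70% of its speed; a pose out of reach is approached as far as the arm can. A call with a number of a shift or a turn outside -1 to 1 is refused whole. A call with a gripper value outside its range is refused whole. "jaw" is the opening, from -1 (shut) to 1 (fully open), set as the call begins (left out, the last holds). The fingers move at their own pace and stop on an object; "newtons" is the grip in N (left out, the last holds). Time passes only in rows, so rows that repeat a pose let the fingers close. It gives the time, the measured TCP pose, the force, the opening and the grip force at its end, in the units of the state.
- arm.sense(): the state, without advancing time (a new reading comes with each control period).
- cams.capture(name): name is "side" or "top" or "wrist"; returns a dict with "image" (480x640x3 uint8, red, green, blue), "vertical_fov" (degrees; the focal length in pixels is half the picture's height over the tangent of half this angle, whatever the lens; pixels are square), "cx", "cy" (the principal point, pixels), "rvec" (rotation vector, rad) and "tvec" (3), from world to camera coordinates, as OpenCV has them. Camera axes: x right, y down, z forward; pixel columns grow to the right and rows downward; lengths in mm; the calibration is good to about 2 mm. A picture is of the moment at which its call begins. There is no depth.
- arm.finish_job(): hands the job in; it is judged then, once.
The state is a dict: "clock": time; "joint_pos": joint angles; "joint_vel": joint speeds; "joint_efforts": joint torques, N m; "position": TCP position; "eef_rot": TCP orientation; "force": force on the tool from outside, world axes, zero at the start; "wrist_torque": the same for the moment, N m; "opening": finger opening in mm; "finger_force": force on a finger pad.
Only numpy, scipy, OpenCV 4.12 (cv2) and the standard library are available. Lean on these libraries where they do the work, as an engineer would, in place of code of your own. Each camera call takes 0.05 s, during which the arm holds its last target. There are 200 camera calls.

## Task

The grinder is switched off and you are checking the set-up before grinding a bevel. Take the flat steel scraper blank out of its tray, lay it flat on the tilted tool rest of the grinder's right-hand wheel, pointing squarely at the wheel and centred on it, and slide it up until its end gently touches the wheel. Finish while still holding it there in the gripper, flush on the rest and lightly pressed down, without pushing the rest off its angle or disturbing the mug, the tub and the square tool bits.

Things in the scene. Friction and masses are not known exactly. Their poses are not given: they have to be found in the camera images.
- blank: the scraper blank: a plain flat steel bar 110 x 38 x 12 mm (x, y, z), about 0.36 kg, lying flat in one of two shallow black trays. Origin: centre of its underside; x along its length, y across its 38 mm width, z up. It is the same either way round and either side up, and can be gripped across its width from above.
- blank_mid (a point): the middle of the blank (6 mm above the centre of its underside)
- rest: the tilting tool rest before the right-hand wheel: a flat steel plate 76 mm along the slope, 80 mm wide, 6 mm thick. Origin: on its tilt bolt under the plate, mid-width. x runs up the slope straight to the wheel, y along the bolt, z square out of the plate. The flat top lies at z = 12 mm, from x = -56 mm (lower edge, nearer the robot) to x = +20 mm (upper edge, 5 to 12 mm short of the wheel).
- rest_low_edge (a point): the middle of the rest's lower edge, on its top surface. The rest is clamped at a slope of 11 to 32 degrees, rising away from the robot, and stays there unless pushed with over 100 N.
- wheel: the two grey grinding wheels, 150 mm in diameter and 25 mm thick, on their common spindle, switched off; they turn only over about 6.5 N at the rim. Origin: on the spindle, midway between them; y along it, to the left. The right-hand wheel is centred at y = -130 mm, its axis 97 mm ahead of the rest's bolt and 10 mm above it (level). Only its front is outside the guard.
- grinder: the dark green bench grinder, fixed to the bench; 0.31 m long, spindle 140 mm above the bench. Origin: centre of its underside; its front (its -x) faces the robot, turned somewhat to the robot's right.
- tray_1: the shallow black tray that holds the blank: 200 x 180 mm outside, 28 mm high, walls and floor 3 mm, fixed to the bench. Origin: centre of its underside.
- tray_2: the other black tray, the same in size, with the square tool bits. The trays may change places.
- bit_1: a square steel tool bit 100 x 12 x 12 mm, to be left alone. Origin: centre of its underside.
- bit_2: another square tool bit, the same
- mug: a pale mug 78 mm across, 95 mm high, to be left alone. Origin: centre of its underside.
- tub: a round black screw-cap tub 64 mm across, 75 mm high, to be left alone. Origin: centre of its underside.
Things that resemble listed ones, but are neither listed nor needed, are in the scene too. Several things look just like the blank: the one meant starts farthest to the robot's left.

How it is judged (in metres and radians):
On the way, in this order (a step that is already met when the one before it is completed fails the run):
1. the blank is lifted clear of the tray in the gripper (height (world z) of blank_mid above 0.06 m and contact force between the fingers and blank above 3 N and contact force between blank and rest below 0.1 N), for 0.2 s.
2. the blank lies flush on the rest (angle between the z axis of blank and the z axis of rest, either way round below 0.05 rad and z of blank_mid in the frame of rest between 0.015 and 0.0205 m and contact force between blank and rest above 1 N), for 0.2 s.
At the end, for the whole second after the job is handed in: Gripped with over 15 N (fingers off the rest), flush on the rest within 0.04 rad and -3/+2 mm, pressing 2 to 30 N, pointing at the wheel within 0.07 rad, centred within 7 mm, its end touching the wheel with 0.3 to 25 N, still (angle between the z axis of blank and the z axis of rest, either way round below 0.04 rad and z of blank_mid in the frame of rest between 0.015 and 0.02 m and angle between the x axis of blank and the x axis of rest, either way round below 0.07 rad and y of blank_mid in the frame of rest between -0.007 and 0.007 m and contact force between blank and rest between 2 and 30 N and contact force between blank and wheel between 0.3 and 25 N and contact force between the fingers and blank above 15 N and contact force between the fingers and rest below 1 N and linear speed of blank below 0.02 m/s); the arm keeps its last pose, push and grip.
It fails at once if the rest is pushed off its angle (its lower edge moves over 4 mm) (distance of rest_low_edge from where it was at the start of the episode above 0.004 m).
It fails at once if the blank is jammed against the wheel (over 45 N) (contact force between blank and wheel above 45 N).
It fails at once if the mug, the tub or a square bit is moved over 25 mm (distance of any of mug, tub, bit_1, bit_2 from where it was at the start of the episode above 0.025 m).
It also fails if it takes over 48 s, if anything falls off the work surface, if the arm or the gripper's body presses on something with over 40 N, if the wrist force passes 120 N, or if a joint passes its speed limit or range.

## Working session

There is one attempt and no reset: what is moved stays moved. The work goes in short steps, Python scripts to look and compute and a tool call to move; the robot and the scene stay as the last step left them, time stands still between calls to the robot, and variables do not carry over. Pictures are saved under pics/ and viewed, at most 10 in all, crops included, and the job is handed in when it is done.

Besides the shell and the picture viewer there is one more tool, called after "Call:" as name(argument=value, ...) on one line, values as JSON. jog_arm: Moves the arm, as the interface text tells. Shifts and turns lie within -1 to 1; 1 stands for 0.2 m of shift or pi/4 rad of turn. Its arguments: {"type":"object","properties":{"rows":{"type":"array"},"jaw":{"type":"number"},"newtons":{"type":"number"}},"required":["rows"]}

```bash
mkdir -p pics; cat > h.py <<'E'
import numpy as np, cv2, pickle
from cell import arm, cams
def K(c):
    f=240/np.tan(np.radians(c["vertical_fov"])/2)
    return np.array([[f,0,c["cx"]],[0,f,c["cy"]],[0,0,1]])
def cap(n,fn):
    c=cams.capture(n); cv2.imwrite(f"pics/{fn}.png",cv2.cvtColor(c["image"],cv2.COLOR_RGB2BGR)); pickle.dump(c,open(f"pics/{fn}.pkl","wb")); return c
def load(fn): return pickle.load(open(f"pics/{fn}.pkl","rb"))
def ray(c,p):
    R=cv2.Rodrigues(np.array(c["rvec"],float))[0]; t=np.array(c["tvec"],float).ravel()
    d=R.T@np.linalg.inv(K(c))@np.array([p[0],p[1],1.]); return -R.T@t,d
def atz(c,p,z):
    o,d=ray(c,p); return o+d*(z-o[2])/d[2]
def proj(c,P):
    return cv2.projectPoints(np.array(P,float).reshape(-1,3),np.array(c["rvec"],float),np.array(c["tvec"],float),K(c),None)[0].reshape(-1,2)
E
python3 - <<'E'
from h import *
for n in("top","side","wrist"):
    c=cap(n,n+"0"); print(n,c["vertical_fov"],ray(c,(320,240)))
s=arm.sense();print(s)
E
```

```text
top 49.60727324853706 (array([ 297.23755832, -140.73798789, 1613.74923944]), array([ 0.16270902, -0.02734466, -0.98636897]))
side 51.21584598378093 (array([   84.54595269, -1062.28108745,   676.73509964]), array([ 0.38656302,  0.78213082, -0.48876625]))
wrist 61.26794046256912 (array([127.08806438, 515.63897982, 374.26565591]), array([ 0.28205118, -0.1171362 , -0.95233115]))
{'clock': 0.15, 'joint_pos': array([ 1.17200999e+00,  2.38674003e-01, -1.40176129e-02,  1.31919516e+00,
       -1.24680685e-05,  1.57079663e+00]), 'joint_vel': array([-0.00074492, -0.00270299,  0.00057015, -0.00087476, -0.00028763,
       -0.0006472 ]), 'joint_efforts': array([ 3.20125455e-04, -5.39080417e+01,  3.46596801e+01,  1.44403009e-02,
        7.04480868e-06, -5.57282434e-06]), 'position': array([203.74683167, 483.5320486 , 230.82576643]), 'eef_rot': array([[-9.21532825e-01,  3.88300247e-01, -4.11932683e-04],
       [ 3.88300466e-01,  9.21532272e-01, -1.00972805e-03],
       [-1.24683905e-05, -1.09045120e-03, -9.99999405e-01]]), 'force': array([0.75118432, 0.63201108, 0.25386134]), 'wrist_torque': array([-0.02054286,  0.00294646, -0.00737498]), 'finger_force': 0.0, 'opening': 85.50210107204957}
```

View pics/top0.png

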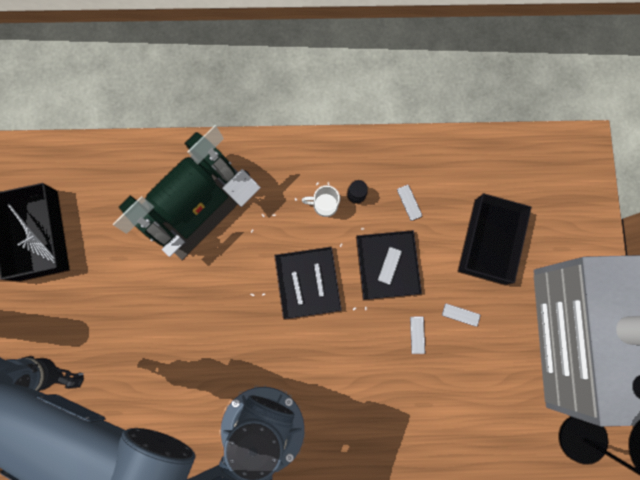

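View pics/side0.png

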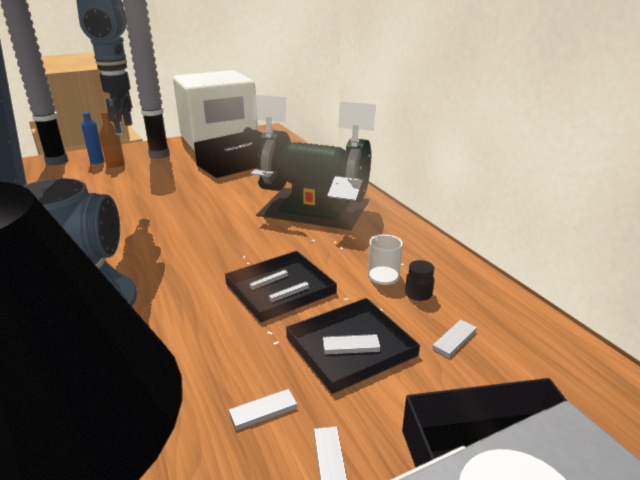

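Candidates for the blank, in top-view pixels, are the tray bar at (390,266) and loose bars at (409,202), (418,334) and (461,315). Image left is the robot's left, so the tray bar at (390,266) is leftmost and is the one meant. The tool bits are at (297,288) and (319,280), and the right-hand rest is at about (240,186). Side view: right rest at (346,187), blank at (351,345).

```bash
python3 - <<'E'
from h import *
t=cv2.imread("pics/top0.png");s=cv2.imread("pics/side0.png")
def z(im,x,y,w,h): 
    return cv2.resize(im[y:y+h,x:x+w],(400,300),interpolation=cv2.INTER_CUBIC)
a=np.vstack([np.hstack([z(t,195,135,80,60+0),z(s,300,100,120,90+0)]),np.hstack([z(t,350,236,80,60),z(s,300,150,80,60)])])
cv2.imwrite("pics/m1.png",a)
c=load("top0")
for p in[(390,266),(409,202),(418,334),(461,315)]: print(p,atz(c,p,15).round())
print(atz(c,(326,200),50),atz(c,(358,192),60), atz(c,(240,186),130))
E
```

```text
(390, 266) [ 475. -400.   15.]
(409, 202) [ 677. -470.   15.]
(418, 334) [ 265. -476.   15.]
(461, 315) [ 319. -611.   15.]
[ 680.0856162  -205.75411015   50.        ] [ 700.95799285 -304.64567818   60.        ] [707.75270377  49.24719038 130.        ]
```

View pics/m1.png

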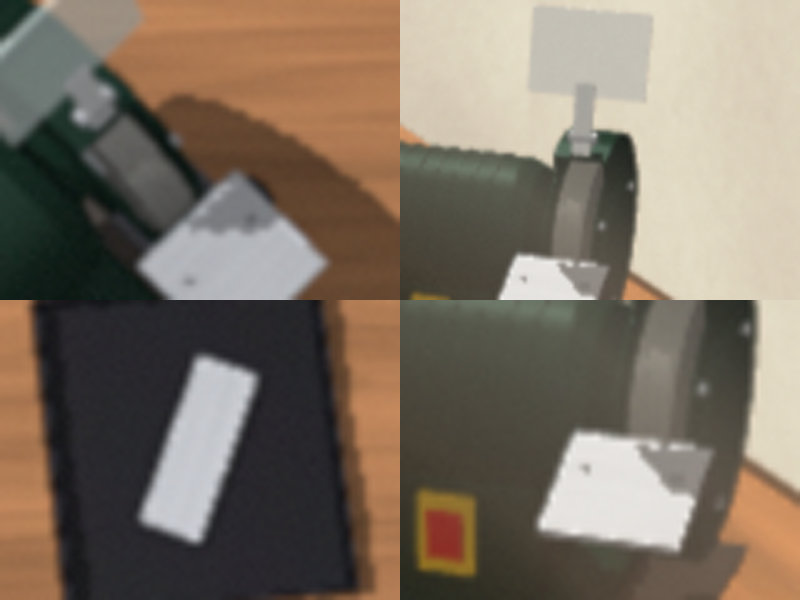

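The close crop confirms a bar of 110x38 proportion alone in the tray. The right rest's corners are readable in both views.

```bash
cat >> h.py <<'E'
def restpts(q):
    x,y,psi,th=q; cx=np.array([np.cos(psi)*np.cos(th),np.sin(psi)*np.cos(th),np.sin(th)]); cy=np.array([-np.sin(psi),np.cos(psi),0]); cz=np.cross(cx,cy)
    return np.array([[x,y,130]+cx*a+cy*b+cz*12 for a,b in[(20,40),(20,-40),(-56,-40),(-56,40)]])
E
python3 - <<'E'
from h import *
from scipy.optimize import least_squares
T=load("top0");S=load("side0")
# order: upper-left(y+), upper-right, lower-right, lower-left
pt=np.array([[222.6,188],[242.6,169],[260.6,187.4],[240.6,206.5]])  # to be ordered
ps=np.array([[335,176],[362.6,180],[356.4,200.4],[327.4,195.6]])
for wt,ws in((1,1),(1,0.01),(.01,1)):
    f=lambda q:np.r_[wt*(proj(T,restpts(q))-pt).ravel(),ws*(proj(S,restpts(q))-ps).ravel()]
    r=least_squares(f,[690,60,.7,.35],x_scale=[10,10,.1,.1]); print(r.x.round(3),np.degrees(r.x[2:]),(r.fun.round(1)))
m=np.array([[205,354],[260,374],[200,545],[138,520]])
P=np.array([atz(T,(350+a/5,236+(b-300)/5),15) for a,b in m]); print(P.round(1),P.mean(0))
print([np.linalg.norm(P[i]-P[(i+1)%4]).round(1) for i in range(4)])
d=(P[0]+P[1]-P[2]-P[3])/2; print(np.degrees(np.arctan2(d[1],d[0])))
ms=np.array([[322,339],[379,336],[380,351],[324,353]])
E
```

```text
[7.19447e+02 5.72220e+01 7.82000e-01 4.59000e-01] [44.79099998 26.29778414] [ 0.9 -1.   0.5 -1.1  0.1 -0.7  1.  -0.9 -0.8 -0.5 -0.7 -0.9 -1.5 -0.3
 -1.   0.4]
[7.16557e+02 5.87750e+01 7.76000e-01 4.24000e-01] [44.47005421 24.27602354] [ 0.2 -0.2 -0.1 -0.2 -0.4  0.3  0.3  0.1 -0.  -0.  -0.  -0.  -0.  -0.
 -0.  -0. ]
[7.19491e+02 5.22760e+01 7.94000e-01 4.15000e-01] [45.46475262 23.77042676] [ 0.  -0.   0.  -0.   0.  -0.   0.  -0.   0.   0.3  0.3 -0.3 -0.3 -0.4
 -0.   0.5]
[[ 534.8 -406.1   15. ]
 [ 521.5 -439.9   15. ]
 [ 415.8 -397.5   15. ]
 [ 432.1 -359.8   15. ]] [ 476.02852056 -400.80085312   15.        ]
[np.float64(36.3), np.float64(113.9), np.float64(41.0), np.float64(112.7)]
-23.043224203226522
```

Call:
jog_arm(rows=[[0, 0, 0, 0.1], [0, 0, 0, 0.1]], jaw=1)

```text
clock: 0.35
position: [203.8, 483.6, 231.0]
eef_rot: [[-0.888, 0.461, -0.0], [0.461, 0.888, -0.001], [-0.0, -0.001, -1.0]]
force: [0.2, -0.0, 0.7]
opening: 85.4
finger_force: 0.0
```

```bash
python3 - <<'E'
from h import *
s=arm.sense();print(s["joint_pos"],s["position"],s["eef_rot"].round(3),s["clock"])
S=load("side0");T=load("top0")
print([ray(S,p) for p in((336,102),(340,128),(374,130))])
E
```

```text
[ 1.17195385e+00  2.38457202e-01 -1.37676391e-02  1.31920359e+00
  1.19656750e-05  1.65055702e+00] [203.81314571 483.63285211 231.03690428] [[-0.888  0.461 -0.   ]
 [ 0.461  0.888 -0.001]
 [-0.    -0.001 -1.   ]] 0.35
[(array([   84.54595269, -1062.28108745,   676.73509964]), array([ 0.4747031 ,  0.88921754, -0.24848419])), (array([   84.54595269, -1062.28108745,   676.73509964]), array([ 0.47069794,  0.8629225 , -0.29378699])), (array([   84.54595269, -1062.28108745,   676.73509964]), array([ 0.53091522,  0.83150738, -0.29742682]))]
```

Call:
jog_arm(rows=[[-0.8, -0.83, 0, -0.1], [-0.8, -0.83, 0, -0.1], [-0.8, -0.83, 0, -0.1], [-0.8, -0.83, 0, -0.1], [-0.8, -0.83, 0, -0.1], [-0.8, -0.83, 0, -0.1], [-0.8, -0.83, 0, -0.1]])

```text
clock: 1.05
position: [270.0, 262.6, 231.6]
eef_rot: [[-0.921, 0.389, 0.001], [0.389, 0.921, 0.001], [-0.0, 0.001, -1.0]]
force: [-0.2, 1.2, -0.4]
opening: 85.9
finger_force: 0.0
```

Call:
jog_arm(rows=[[-0.73, -0.89, 0, 0], [-0.73, -0.89, 0, 0], [-0.73, -0.89, 0, 0], [-0.73, -0.89, 0, 0], [-0.73, -0.89, 0, 0], [-0.73, -0.89, 0, 0], [-0.73, -0.89, 0, 0]])

```text
clock: 1.75
position: [335.6, 42.4, 231.2]
eef_rot: [[-0.921, 0.389, -0.0], [0.389, 0.921, 0.0], [0.001, 0.0, -1.0]]
force: [-1.0, -0.5, -0.4]
opening: 85.0
finger_force: 0.0
```

Call:
jog_arm(rows=[[-0.73, -0.89, 0, 0], [-0.73, -0.89, 0, 0], [-0.73, -0.89, 0, 0], [-0.73, -0.89, 0, 0], [-0.73, -0.89, 0, 0], [-0.73, -0.89, 0, 0], [-0.73, -0.89, 0, 0]])

```text
clock: 2.45
position: [401.1, -177.4, 230.8]
eef_rot: [[-0.922, 0.387, -0.001], [0.387, 0.922, 0.001], [0.001, 0.0, -1.0]]
force: [-0.3, -0.1, 0.5]
opening: 85.3
finger_force: 0.0
```

Call:
jog_arm(rows=[[-0.73, -0.89, 0, 0], [-0.73, -0.89, 0, 0], [-0.73, -0.89, 0, 0], [-0.73, -0.89, 0, 0], [-0.73, -0.89, 0, 0], [-0.73, -0.89, 0, 0], [-0.73, -0.89, 0, 0], [-0.73, -0.89, 0, 0]])

```text
clock: 3.25
position: [466.4, -396.9, 231.6]
eef_rot: [[-0.922, 0.386, -0.0], [0.386, 0.922, 0.001], [0.001, 0.0, -1.0]]
force: [0.1, 0.8, 1.2]
opening: 85.5
finger_force: 0.0
```

```bash
python3 - <<'E'
from h import *
c=cap("wrist","w1"); s=arm.sense(); print(s["position"],s["clock"],s["joint_pos"])
P=[(534.8,-406.1,15),(521.5,-439.9,15),(415.8,-397.5,15),(432.1,-359.8,15)]
print(proj(c,P).round())
E
```

```text
[ 466.3126173  -397.13844318  231.84720132] 3.3 [-7.05537004e-01  3.91326279e-01  2.10194415e-01  1.38974397e+00
  1.63117827e-04 -3.09047589e-01]
[[338. 274.]
 [300. 275.]
 [296. 154.]
 [343. 155.]]
```

View pics/w1.png

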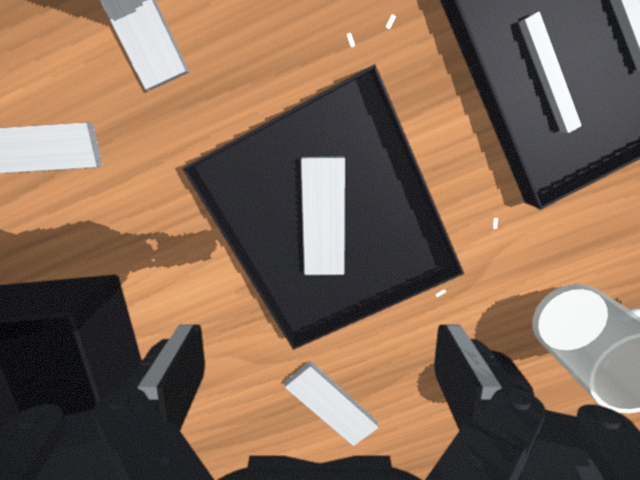

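The wrist view shows the blank in its tray, with corners at about (302,157), (344,157), (344,274) and (304,274), aligned with the fingers.

```bash
python3 - <<'E'
from h import *
c=load("w1")
g=cv2.cvtColor(c["image"],cv2.COLOR_RGB2GRAY)[140:290,270:380]
m=(g>140).astype(np.uint8)
k=max(cv2.findContours(m,cv2.RETR_EXTERNAL,cv2.CHAIN_APPROX_NONE)[0],key=cv2.contourArea)
ap=cv2.approxPolyDP(k,6,True).reshape(-1,2)+[270,140]; print(ap)
w=np.array([atz(c,p,15)[:2] for p in (k.reshape(-1,2)+[270,140])],np.float32)
r=cv2.minAreaRect(w); print(r)
for i in (0,1):pass
R=arm.sense()["eef_rot"]; print(np.degrees(np.arctan2(R[1,0],R[0,0])))
C=np.array(r[0]); d=C-arm.sense()["position"][:2]; print("center in tool",R[:2,:2].T@d)
E
```

```text
[[302 158]
 [304 273]
 [342 274]
 [344 158]]
((478.4271240234375, -397.93524169921875), (38.32609939575195, 110.73946380615234), 68.32411193847656)
157.2828296538393
center in tool [-11.482402     3.94342556]
```

Call:
jog_arm(rows=[[0, 0.017, 0.25, -0.02], [0, 0.017, 0.5, -0.02], [0, 0.017, 0.75, -0.02], [0, 0.017, 0.95, -0.02], [0, 0.017, 0.95, -0.02], [0, 0.017, 0.95, -0.02]])

```text
clock: 3.9
position: [467.5, -395.4, 42.5]
eef_rot: [[-0.928, 0.373, -0.0], [0.373, 0.928, 0.0], [0.0, 0.0, -1.0]]
force: [-0.6, 0.1, 0.5]
opening: 85.3
finger_force: 0.0
```

Call:
jog_arm(rows=[[0, 0, 0.1, 0], [0, 0, 0.172, 0], [0, 0, 0.172, 0], [0, 0, 0.172, 0], [0, 0, 0.172, 0]])

```text
clock: 4.4
position: [468.4, -397.0, 9.2]
eef_rot: [[-0.928, 0.374, 0.002], [0.374, 0.928, -0.002], [-0.003, -0.001, -1.0]]
force: [0.3, -0.9, 0.4]
opening: 85.3
finger_force: 0.0
```

Call:
jog_arm(rows=[[0, 0, 0, 0], [0, 0, 0, 0], [0, 0, 0, 0], [0, 0, 0, 0], [0, 0, 0, 0], [0, 0, 0, 0], [0, 0, 0, 0], [0, 0, 0, 0]], jaw=-1, newtons=40)

```text
clock: 5.2
position: [467.5, -396.0, 7.5]
eef_rot: [[-0.928, 0.373, 0.001], [0.373, 0.928, 0.0], [-0.0, 0.001, -1.0]]
force: [-0.4, 2.2, 5.4]
opening: 36.7
finger_force: 39.8
```

```bash
cat >> h.py <<'E'
def goal(q,off=11.5,h=18,dx=0):
    """TCP-ish point (blank centreline at grip) with the end dx short of the wheel"""
    x,y,psi,th=q; c,s=np.cos(th),np.sin(th)
    xw=97*c+10*s; zw=-97*s+10*c
    xe=xw-np.sqrt(75**2-(12-zw)**2)-dx
    g=xe-55-off
    cx=np.array([np.cos(psi)*c,np.sin(psi)*c,s]); cz=np.array([-np.cos(psi)*s,-np.sin(psi)*s,c])
    return np.array([x,y,130])+cx*g+cz*h, xe, g
def totool(P):
    s=arm.sense(); return s["eef_rot"].T@(np.array(P)-s["position"])/200
E
python3 - <<'E'
from h import *
q=[718,56.5,.782,.435]
print(goal(q),goal(q,dx=60))
T=load("top0");print(atz(T,(206,145),305))
E
```

```text
(array([689.97250669,  28.66234632, 131.49204084]), np.float64(31.30480815089058), np.float64(-35.19519184910942)) (array([651.36674655,  -9.68192403, 106.20741676]), np.float64(-28.69519184910942), np.float64(-95.19519184910942))
[771.94821965 115.76324754 305.        ]
```

Call:
jog_arm(rows=[[0, 0, -0.1, 0], [0, 0, -0.25, 0], [0, 0, -0.5, 0], [0, 0, -0.75, 0], [0, 0, -1, 0], [0, 0, -1, 0], [0, 0, -1, 0]])

```text
clock: 5.9
position: [467.5, -396.5, 207.4]
eef_rot: [[-0.927, 0.374, 0.001], [0.374, 0.927, -0.001], [-0.001, -0.001, -1.0]]
force: [-0.1, 0.6, -5.0]
opening: 36.8
finger_force: 41.9
```

Call:
jog_arm(rows=[[0, 0.1, 0, -0.1], [0, 0.25, 0, -0.25], [0, 0.4, 0, -0.4], [0, 0.6, 0, -0.55], [0, 0.8, 0, -0.7], [0, 0.9, 0, -0.75], [0, 0.9, 0, -0.75], [0, 0.9, 0, -0.75]])

```text
clock: 6.7
position: [533.7, -228.6, 204.9]
eef_rot: [[-0.979, -0.205, -0.004], [-0.205, 0.979, 0.001], [0.003, 0.002, -1.0]]
force: [1.0, -1.0, -3.4]
opening: 36.3
finger_force: 41.9
```

```bash
python3 - <<'E'
from h import *
s=arm.sense();print(s["position"],s["eef_rot"].round(3),totool([640,-20,207]))
E
```

```text
[ 533.73014489 -228.63217726  204.85199875] [[-0.979 -0.205 -0.004]
 [-0.205  0.979  0.001]
 [ 0.003  0.002 -1.   ]] [-0.73383211  0.91213361 -0.01160762]
```

Call:
jog_arm(rows=[[-0.15, 0.2, 0, -0.1], [-0.35, 0.4, 0, -0.25], [-0.55, 0.6, 0, -0.4], [-0.73, 0.8, 0, -0.55], [-0.73, 0.91, 0, -0.7], [-0.73, 0.91, 0, -0.73], [-0.73, 0.91, 0, -0.73], [-0.73, 0.91, 0, -0.73]])

```text
clock: 7.5
position: [639.8, -22.7, 206.1]
eef_rot: [[-0.714, -0.701, -0.001], [-0.701, 0.714, -0.001], [0.001, 0.001, -1.0]]
force: [-0.1, -0.4, -3.7]
opening: 36.3
finger_force: 42.0
```

```bash
python3 - <<'E'
from h import *
s=arm.sense();print(s["position"],s["eef_rot"].round(3),s["joint_pos"],s["clock"])
w=cap("wrist","w2");S=cap("side","s2");T=cap("top","t2")
q=[718,56.5,.782,.435]
print(proj(w,restpts(q)).round(),proj(S,restpts(q)).round(),proj(T,restpts(q)).round(),proj(S,[s["position"]]),proj(T,[s["position"]]))
a=cv2.imread("pics/s2.png")[140:240,260:400]; b=cv2.imread("pics/t2.png")[150:250,190:330]
cv2.imwrite("pics/m2.png",cv2.resize(np.hstack([a,b]),(800,286),interpolation=cv2.INTER_CUBIC))
E
```

```text
[639.79986009 -22.74405227 206.14676067] [[-0.714 -0.701 -0.001]
 [-0.701  0.714 -0.001]
 [ 0.001  0.001 -1.   ]] [-3.52387316e-02  4.48597666e-01  2.36108754e-01  1.35967282e+00
 -6.15588638e-04 -8.11532090e-01] 7.5
[[384. 455.]
 [257. 456.]
 [259. 333.]
 [381. 333.]] [[334. 176.]
 [362. 179.]
 [355. 200.]
 [326. 196.]] [[224. 187.]
 [243. 168.]
 [261. 187.]
 [242. 206.]] [[334.89854307 174.23562864]] [[262.48032669 201.95844679]]
```

View pics/w2.png

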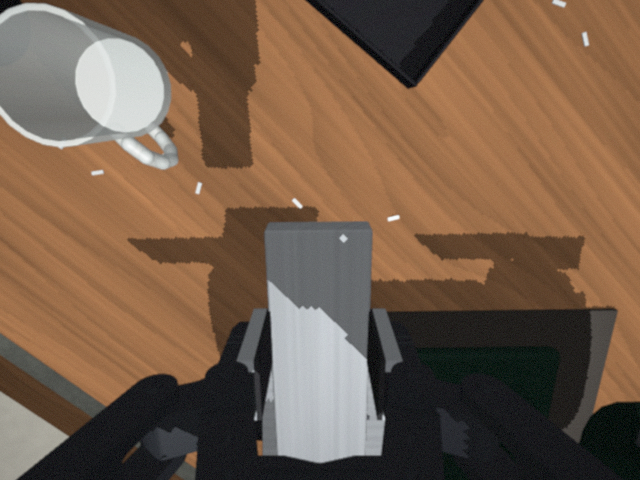

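The wrist view shows the blank level between the fingers with its near end at (320,225). Slivers of the rest show symmetrically beside it at (268,430) and (375,430), which agrees with the fitted pose.

```bash
cat >> h.py <<'E'
Q=[718,56.5,.782,.435]
def tcp(dx,q=Q): return goal(q,h=21,dx=dx)[0]-[0,0,4.5]
E
python3 - <<'E'
from h import *
p=tcp(18); print(p,tcp(0)); print(totool([p[0],p[1],165]), p[2])
R=arm.sense()["eef_rot"]; print(180+np.degrees(np.arctan2(R[1,0],R[0,0])))
E
```

```text
[677.49379958  16.26816169 122.12726374] [689.07552763  27.7714428  129.71265096]
[-0.2708306   0.00779361  0.20893234] 122.12726374037703
44.48785277451495
```

Call:
jog_arm(rows=[[-0.1, 0.008, 0, -0.007], [-0.2, 0.008, 0, -0.007], [-0.27, 0.008, 0.1, -0.007], [-0.27, 0.008, 0.2, -0.007], [-0.27, 0.008, 0.2, -0.007], [-0.27, 0.008, 0.2, -0.007]], newtons=25)

```text
clock: 8.25
position: [677.2, 17.0, 167.1]
eef_rot: [[-0.708, -0.706, -0.001], [-0.706, 0.708, -0.0], [0.001, 0.0, -1.0]]
force: [0.9, 0.1, -2.1]
opening: 36.9
finger_force: 42.0
```

Call:
jog_arm(rows=[[0, 0, 0.02, 0], [0, 0, 0.04, 0], [0, 0, 0.05, 0], [0, 0, 0.05, 0]])

```text
clock: 8.65
position: [677.4, 17.7, 156.9]
eef_rot: [[-0.708, -0.707, -0.0], [-0.707, 0.708, -0.0], [0.0, 0.0, -1.0]]
force: [-0.5, 0.4, -3.8]
opening: 36.5
finger_force: 42.0
```

Call:
jog_arm(rows=[[0, 0, 0.0, 0], [0, 0, 0.02, 0], [0, 0, 0.03, 0], [0, 0, 0.04, 0], [0, 0, 0.04, 0]], jaw=-1, newtons=25)

```text
clock: 9.15
position: [677.5, 17.7, 149.0]
eef_rot: [[-0.708, -0.707, 0.0], [-0.707, 0.708, -0.0], [0.0, -0.0, -1.0]]
force: [-2.0, -1.9, -0.1]
opening: 36.8
finger_force: 42.5
```

Call:
jog_arm(rows=[[0, 0, 0.01, 0], [0, 0, 0.02, 0], [0, 0, 0.03, 0], [0, 0, 0.03, 0]])

```text
clock: 9.55
position: [676.9, 17.3, 142.8]
eef_rot: [[-0.708, -0.706, -0.001], [-0.706, 0.708, -0.001], [0.001, 0.0, -1.0]]
force: [-4.4, -3.9, 2.2]
opening: 36.3
finger_force: 42.7
```

```bash
python3 - <<'E'
from h import *
cap("wrist","w3");cap("side","s3")
w=cv2.imread("pics/w3.png")[200:480,160:480]; s=cv2.imread("pics/s3.png")[130:220,290:390]
cv2.imwrite("pics/m3.png",np.hstack([cv2.resize(w,(457,400)),cv2.resize(s,(343,400)[::1],interpolation=cv2.INTER_CUBIC)]))
for i in range(3): print(arm.sense()["force"].round(1))
E
```

```text
[-4.6 -3.   1.3]
[-4.6 -3.   1.3]
[-4.6 -3.   1.3]
```

View pics/m3.png

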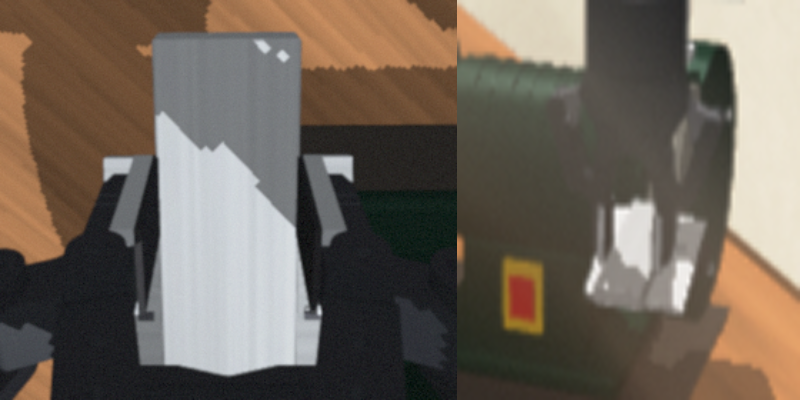

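The rest's low edge spans crop x 103–353, with its centre at 228. The blank is centred at 227.5, so lateral centring is right. The front end has begun to touch, so I'll keep pressing down to pivot it.

Call:
jog_arm(rows=[[0, 0, 0.01, 0], [0, 0, 0.02, 0], [0, 0, 0.03, 0], [0, 0, 0.03, 0]])

```text
clock: 10.05
position: [676.6, 17.2, 136.6]
eef_rot: [[-0.708, -0.706, -0.002], [-0.706, 0.708, -0.001], [0.002, 0.001, -1.0]]
force: [-5.7, -4.1, 1.1]
opening: 36.6
finger_force: 42.7
```

Call:
jog_arm(rows=[[0, 0, 0.01, 0], [0, 0, 0.02, 0], [0, 0, 0.025, 0], [0, 0, 0.025, 0]])

```text
clock: 10.45
position: [676.8, 17.4, 131.7]
eef_rot: [[-0.708, -0.707, -0.001], [-0.707, 0.708, -0.001], [0.002, 0.0, -1.0]]
force: [-5.4, -3.6, 1.4]
opening: 36.3
finger_force: 42.5
```

Call:
jog_arm(rows=[[0, 0, 0.01, 0], [0, 0, 0.02, 0], [0, 0, 0.025, 0], [0, 0, 0.025, 0]])

```text
clock: 10.85
position: [677.1, 17.5, 126.7]
eef_rot: [[-0.708, -0.707, -0.001], [-0.707, 0.708, -0.001], [0.001, 0.0, -1.0]]
force: [-4.5, -2.9, 1.9]
opening: 36.4
finger_force: 42.1
```

Call:
jog_arm(rows=[[0, 0, 0.005, 0], [0, 0, 0.01, 0], [0, 0, 0.01, 0]])

```text
clock: 11.15
position: [677.3, 17.8, 124.8]
eef_rot: [[-0.708, -0.707, -0.0], [-0.707, 0.708, -0.0], [0.0, 0.0, -1.0]]
force: [-5.1, -2.1, 0.2]
opening: 36.5
finger_force: 42.0
```

Call:
jog_arm(rows=[[0, 0, 0.005, 0], [0, 0, 0.01, 0], [0, 0, 0.01, 0]])

```text
clock: 11.45
position: [677.6, 17.9, 123.2]
eef_rot: [[-0.708, -0.707, 0.0], [-0.707, 0.708, 0.0], [-0.0, -0.0, -1.0]]
force: [-5.2, -1.3, 3.0]
opening: 36.6
finger_force: 42.1
```

Call:
jog_arm(rows=[[0, 0, 0.005, 0], [0, 0, 0.008, 0], [0, 0, 0.008, 0]])

```text
clock: 11.75
position: [677.6, 17.9, 123.1]
eef_rot: [[-0.708, -0.707, 0.002], [-0.707, 0.708, 0.0], [-0.001, -0.001, -1.0]]
force: [-8.0, -3.4, 13.4]
opening: 37.0
finger_force: 43.2
```

```bash
python3 - <<'E'
from h import *
cap("wrist","w4");cap("side","s4")
w=cv2.imread("pics/w4.png")[200:480,160:480]; s=cv2.imread("pics/s4.png")[130:220,290:390]
cv2.imwrite("pics/m4.png",np.hstack([cv2.resize(w,(457,400)),cv2.resize(s,(343,400)[::1],interpolation=cv2.INTER_CUBIC)]))
s=arm.sense();print(s["force"].round(1),s["wrist_torque"],s["position"])
E
```

```text
[-7.9 -2.  13. ] [-0.12146748  1.53681492  0.08416725] [677.65375184  17.86670317 123.09844028]
```

View pics/m4.png

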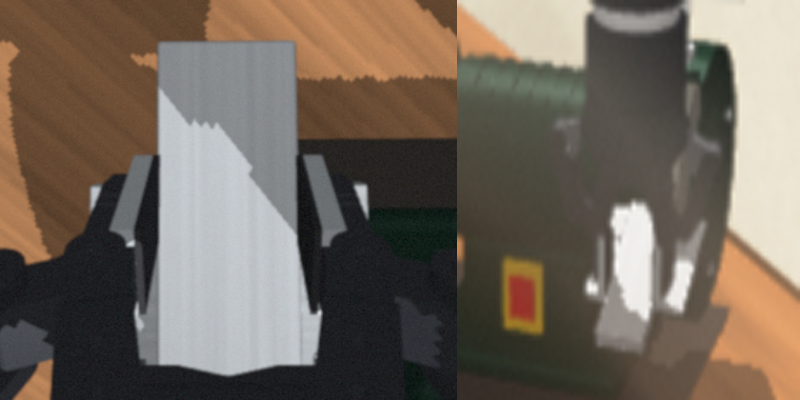

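```bash
python3 - <<'E'
from h import *
from scipy.optimize import least_squares
T=load("top0");S=load("side0");W3=load("w3");W4=load("w4")
pt=np.array([[222.6,188],[242.6,169],[260.6,187.4],[240.6,206.5]])
ps=np.array([[335,176],[362.6,180],[356.4,200.4],[327.4,195.6]])
p3=np.array([[232.3,310],[407,310]]);p4=np.array([[223,329.7],[417,329.7]])
f=lambda q:np.r_[(proj(T,restpts(q))-pt).ravel(),(proj(S,restpts(q))-ps).ravel(),(proj(W3,restpts(q)[2:])-p3).ravel(),(proj(W4,restpts(q)[2:])-p4).ravel()]
r=least_squares(f,Q,x_scale=[10,10,.1,.1],loss="soft_l1");print(r.x,np.degrees(r.x[2:]),f(r.x).round(1))
q=r.x
# blank tilt from tail row
s=arm.sense();P=s["position"]
for th in np.radians([0,18,20,22,24,26,28,30]):
    h=np.array([-np.cos(q[2]),-np.sin(q[2]),0])
    ax=h*np.cos(th)-np.array([0,0,np.sin(th)]); n=np.array([-np.cos(q[2])*np.sin(th),-np.sin(q[2])*np.sin(th),np.cos(th)])
    t=P+[0,0,4.5]+n*3+ax*43.5
    y=np.array([-np.sin(q[2]),np.cos(q[2]),0])*19
    print(np.degrees(th),proj(W4,[t-y,t+y]).round(1).tolist())
print(tcp(0,q),tcp(18,q),P,goal(q)[1])
E
```

```text
[7.19189853e+02 6.07858814e+01 7.82655976e-01 3.98259012e-01] [44.84288422 22.81856056] [-0.6 -1.1 -1.  -1.2 -1.  -0.7 -0.2 -0.9 -1.4 -0.8 -1.3 -1.2 -2.3 -1.9
 -1.7 -1.1  0.  -0.6 -0.5 -0.4 -0.  -0.1 -0.1  0.3]
0.0 [[262.7, 227.9], [371.6, 228.1]]
18.0 [[267.5, 221.0], [367.1, 221.2]]
20.0 [[268.0, 221.0], [366.6, 221.2]]
22.0 [[268.5, 221.1], [366.2, 221.3]]
24.000000000000004 [[269.0, 221.3], [365.7, 221.6]]
26.0 [[269.5, 221.7], [365.3, 221.9]]
28.0 [[269.9, 222.2], [364.8, 222.5]]
29.999999999999996 [[270.4, 222.9], [364.4, 223.1]]
[689.62484344  31.38257461 130.73933386] [677.86091283  19.68298553 123.75867831] [677.65375184  17.86670317 123.09844028] 30.098147734949812
```

```bash
cat > tilt.py <<'E'
from h import *
from scipy.optimize import least_squares
import sys
def edges(fn,rows,L,Rr,w=5):
    c=load(fn); g=cv2.GaussianBlur(cv2.cvtColor(c["image"],cv2.COLOR_RGB2GRAY).astype(float),(3,3),0); out=[]
    for r in rows:
        for k,x0,x1 in((0,*L),(1,*Rr)):
            x=round(x0+(x1-x0)*(r-235)/200); d=(g[r,x-w+1:x+w+2]-g[r,x-w-1:x+w])*(1 if k==0 else -1)
            i=int(np.argmax(d)); 
            if d[i]>25 and 0<i<len(d)-1:
                a,b,e=d[i-1:i+2]; out.append((r,k,x-w+i+.5*(a-e)/(a-2*b+e)))
    return c,np.array(out)
def fit(fn,rows,L,Rr,pos,psi0):
    c,o=edges(fn,rows,L,Rr)
    def res(v):
        psi,th,lat,dz=v
        u=np.array([-np.cos(psi),-np.sin(psi),0]);y=np.array([-np.sin(psi),np.cos(psi),0])
        n=np.array([-np.cos(psi)*np.sin(th),-np.sin(psi)*np.sin(th),np.cos(th)]);ax=u*np.cos(th)-np.array([0,0,np.sin(th)])
        b=pos+[0,0,4.5+dz]+n*3+y*lat; out=[]
        for k in(0,1):
            p=proj(c,[b+ax*42+y*(19 if k else -19),b-ax*30+y*(19 if k else -19)])
            s=o[o[:,1]==k]; out.append(s[:,2]-(p[0,0]+(s[:,0]-p[0,1])*(p[1,0]-p[0,0])/(p[1,1]-p[0,1])))
        return np.concatenate(out)
    r=least_squares(res,[psi0,.2,0,0],x_scale=[.01,.1,1,1],loss="soft_l1",f_scale=.3)
    print(fn,len(o),np.degrees(r.x[:2]).round(2),r.x[2:].round(2),"rms",np.sqrt(np.median(r.fun**2)))
if __name__=="__main__":
    rows=range(236,400,3)
    fit("w2",rows,(266,274),(371,366),np.array([639.8,-22.7,206.1]),np.radians(44.5))
    fit("w3",rows,(268.5,273),(370,367),np.array([676.9,17.3,142.8]),.782)
    fit("w4",rows,(270,270),(368,371),np.array([677.65,17.87,123.1]),.782)
E
python3 tilt.py
```

```text
w2 65 [45.9   4.47] [ 0.73 -2.74] rms 0.44037389367991864
w3 89 [45.37  5.09] [ 0.88 -2.48] rms 0.4679810643759197
w4 99 [45.44 22.26] [ 0.79 -3.57] rms 0.3513555313980987
```

```bash
cat > joint.py <<'E'
from tilt import *
F={"w2":((266,274),(371,366),[639.8,-22.7,206.1],44.49),"w3":((268.5,273),(370,367),[676.9,17.3,142.8],44.94),"w4":((270,270),(368,371),[677.65,17.87,123.1],44.95)}
D={}
for k,(L,R,P,psi) in F.items():
    c,o=edges(k,range(240,306,2),L,R); g=cv2.cvtColor(c["image"],cv2.COLOR_RGB2GRAY).astype(float)[:,290:315].mean(1)
    d=np.diff(g); i=[(r,round(d[r])) for r in range(215,250) if abs(d[r])>6]; print(k,len(o),i)
    D[k]=[c,o,np.array(P),np.radians(psi)]
E
python3 joint.py
```

```text
w2 13 [(220, 8), (221, 11), (229, 7)]
w3 45 [(226, 9), (227, 8)]
w4 54 [(228, 18), (229, 15), (230, 7)]
```

Call:
jog_arm(rows=[[-0.01, 0, -0.0042, 0], [-0.02, 0, -0.0084, 0], [-0.03, 0, -0.0126, 0], [-0.036, 0, -0.015, 0], [-0.036, 0, -0.015, 0]])

```text
clock: 12.35
position: [680.4, 20.3, 124.6]
eef_rot: [[-0.709, -0.705, -0.004], [-0.705, 0.709, -0.005], [0.006, -0.0, -1.0]]
force: [-13.7, -13.3, 9.4]
opening: 36.8
finger_force: 43.1
```

Call:
jog_arm(rows=[[-0.006, 0, -0.0025, 0], [-0.012, 0, -0.005, 0], [-0.018, 0, -0.0075, 0], [-0.018, 0, -0.0075, 0]])

```text
clock: 12.75
position: [682.9, 22.7, 126.1]
eef_rot: [[-0.709, -0.705, -0.004], [-0.705, 0.709, -0.005], [0.006, -0.001, -1.0]]
force: [-13.3, -14.0, 8.9]
opening: 36.3
finger_force: 43.1
```

Call:
jog_arm(rows=[[-0.006, 0, -0.004, 0], [-0.012, 0, -0.0065, 0], [-0.018, 0, -0.009, 0], [-0.018, 0, -0.009, 0]])

```text
clock: 13.15
position: [685.9, 25.5, 127.9]
eef_rot: [[-0.709, -0.705, -0.003], [-0.705, 0.709, -0.004], [0.005, -0.001, -1.0]]
force: [-12.1, -12.4, 8.6]
opening: 36.9
finger_force: 42.9
```

Call:
jog_arm(rows=[[-0.005, 0, -0.0022, 0], [-0.01, 0, -0.0044, 0], [-0.01, 0, -0.0044, 0]])

```text
clock: 13.45
position: [687.3, 26.9, 128.8]
eef_rot: [[-0.709, -0.705, -0.003], [-0.705, 0.709, -0.004], [0.005, -0.001, -1.0]]
force: [-13.0, -12.7, 7.8]
opening: 36.6
finger_force: 42.9
```

Call:
jog_arm(rows=[[-0.004, 0, -0.002, 0], [-0.0075, 0, -0.0035, 0], [-0.0075, 0, -0.0035, 0]])

```text
clock: 13.75
position: [688.3, 28.0, 129.4]
eef_rot: [[-0.709, -0.705, -0.003], [-0.705, 0.709, -0.004], [0.005, -0.001, -1.0]]
force: [-13.0, -12.1, 7.0]
opening: 36.6
finger_force: 42.9
```

Call:
jog_arm(rows=[[-0.004, 0, -0.002, 0], [-0.0075, 0, -0.0035, 0], [-0.0075, 0, -0.0035, 0]])

```text
clock: 14.05
position: [689.1, 28.8, 129.9]
eef_rot: [[-0.709, -0.705, -0.004], [-0.705, 0.709, -0.005], [0.006, -0.001, -1.0]]
force: [-12.9, -13.3, 6.8]
opening: 36.6
finger_force: 42.8
```

Call:
jog_arm(rows=[[-0.003, 0, -0.001, 0], [-0.006, 0, -0.0025, 0], [-0.006, 0, -0.0025, 0]])

```text
clock: 14.35
position: [689.4, 29.2, 130.1]
eef_rot: [[-0.709, -0.705, -0.005], [-0.705, 0.709, -0.005], [0.007, -0.0, -1.0]]
force: [-14.9, -15.0, 6.3]
opening: 36.4
finger_force: 43.1
```

Call:
jog_arm(rows=[[-0.003, 0, -0.001, 0], [-0.006, 0, -0.0025, 0], [-0.006, 0, -0.0025, 0]])

```text
clock: 14.65
position: [689.4, 29.3, 130.1]
eef_rot: [[-0.709, -0.705, -0.007], [-0.705, 0.709, -0.006], [0.01, 0.0, -1.0]]
force: [-17.6, -18.0, 5.6]
opening: 36.3
finger_force: 43.0
```

Call:
jog_arm(rows=[[0.001, 0, 0.001, 0], [0.002, 0, 0.003, 0], [0.002, 0, 0.003, 0], [0.002, 0, 0.003, 0]])

```text
clock: 15.05
position: [689.4, 29.3, 130.1]
eef_rot: [[-0.709, -0.705, -0.006], [-0.705, 0.709, -0.006], [0.008, 0.0, -1.0]]
force: [-16.1, -16.7, 7.4]
opening: 36.1
finger_force: 43.3
```

```bash
python3 - <<'E'
from tilt import *
cap("wrist","w5");cap("side","s5")
w=cv2.imread("pics/w5.png")[200:480,160:480]; s=cv2.imread("pics/s5.png")[130:220,290:390]
cv2.imwrite("pics/m5.png",np.hstack([cv2.resize(w,(457,400)),cv2.resize(s,(343,400),interpolation=cv2.INTER_CUBIC)]))
s=arm.sense();print(s["force"].round(1),s["wrist_torque"],s["position"],s["joint_vel"].round(4))
fit("w5",range(236,400,3),(270,270),(368,371),s["position"],.782)
c=load("w5");g=cv2.cvtColor(c["image"],cv2.COLOR_RGB2GRAY).astype(float)[:,290:315].mean(1);d=np.diff(g);print([(r,round(d[r])) for r in range(215,250) if abs(d[r])>6])
E
```

```text
[-17.1 -17.    8.4] [-3.20624578  3.22791972  0.10376484] [689.45170244  29.30285192 130.06737019] [-0.0001  0.0001  0.      0.0006 -0.0002  0.001 ]
w5 102 [45.24 21.72] [ 0.81 -3.73] rms 0.2917184744688883
[(227, 19), (228, 16), (229, 6)]
```

View pics/m5.png

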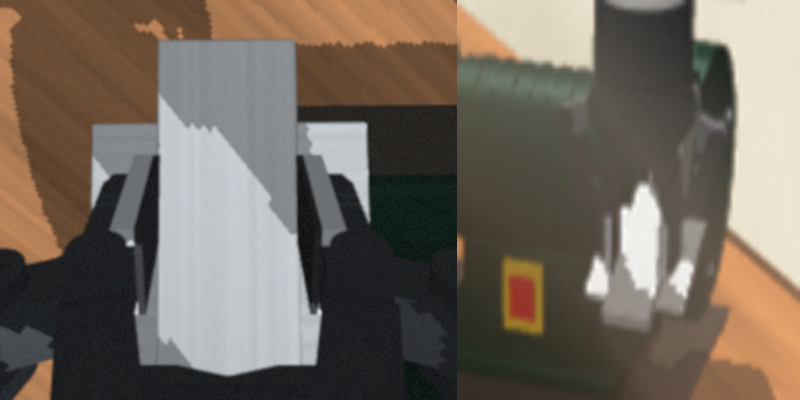

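The blank (centre x 227.5) sits centred on the rest (91–368, centre 229.5) and square to it, and it has stopped against the wheel. I'll compare the tilt of blank and rest using the convergence of their edges in this image.

```bash
python3 - <<'E'
from h import *
c=load("w5");g=cv2.GaussianBlur(cv2.cvtColor(c["image"],cv2.COLOR_RGB2GRAY).astype(float),(3,3),0)
def edge(rows,x,w=5):
    o=[]
    for r in rows:
        d=np.abs(g[r,x-w+1:x+w+2]-g[r,x-w-1:x+w]); i=int(np.argmax(d))
        if d[i]>20 and 0<i<len(d)-1:
            a,b,e=d[i-1:i+2]; o.append((r,x-w+i+.5*(a-e)/(a-2*b+e)))
    o=np.array(o); 
    for _ in range(3):
        p=np.polyfit(o[:,0],o[:,1],1); res=o[:,1]-np.polyval(p,o[:,0]); o=o[abs(res)<max(.3,2*res.std())]
    return p,len(o),res.std()
R=cv2.Rodrigues(np.array(c["rvec"],float))[0]
for nm,rows,xl,xr in(("blank",range(232,300),270,367),("blank long",range(232,395),270,369),("rest",range(290,318),224,418),("rest long",range(290,342),224,418)):
    (pl,nl,sl),(pr,nr,sr)=edge(rows,xl),edge(rows,xr)
    # homogeneous vanishing pt
    l=np.array([1,-pl[0],-pl[1]]);r=np.array([1,-pr[0],-pr[1]]); v=np.cross(l,r)
    d=R.T@np.linalg.inv(K(c))@v; d/=np.linalg.norm(d); d*=np.sign(d[0])
    print(nm,nl,nr,round(sl,2),round(sr,2),"pitch",np.degrees(np.arcsin(d[2])).round(2),"yaw",np.degrees(np.arctan2(d[1],d[0])).round(2))
E
```

```text
blank 64 53 0.18 0.08 pitch 23.39 yaw 45.89
blank long 141 119 0.36 0.32 pitch 20.9 yaw 45.21
rest 28 28 0.14 0.09 pitch 24.28 yaw 45.19
rest long 41 48 0.12 0.1 pitch 23.62 yaw 45.28
```

```bash
python3 -c "
from cell import arm
print(arm.finish_job())"
```

```text
the job is handed in; nothing more can be done
None
```

The job is handed in, but I got no verdict back: the blank is held flush on the right-hand rest, square and centred to within about 1 mm, pressed with an estimated 15–20 N, its end touching the wheel with roughly 5–10 N.

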